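# Load a notched scraper blade into the honing holder

## Task

Lay the notched scraper blade flat on the bed of the honing holder, feel for the locating pin and slide the blade fully home, so that its notch straddles the pin and its back edge lies flush against the fence; never force it, the pin is easily bent. Then let go of the blade and slide the holder's bolt by its knob all the way across, in front of the wooden grip, to lock the blade in. Leave the pottery and tools around it where they are.

Things in the scene. Friction and masses are not known exactly. Their poses are not given: they have to be found in the camera images.
- blade: Loose scraper blade, about 200 g: flat grey steel plate, 70 mm along x and along y, 4 mm thick, thinned to 2.5 mm over the last 8 mm at its -x cutting edge; it starts flat on the table, z up. A wooden grip stands on it. The back edge (+x) has an open notch at its middle, 11 mm wide, 18 mm deep, mouth corners rounded to 1 mm. Origin: middle of the plate's underside.
- blade_grip (a point): In the blade's wooden grip, a good place to pinch it across its thickness: grip 12 mm thick (x), 40 mm long (y), from 4 to 42 mm above the plate's underside. The point is on its centre plane, 29 mm above the underside, 8 mm to blade -x of the plate's middle; fingertips 19 mm below it clear plate, pin and fence. Axes: the blade's.
- blade_back (a point): Middle of the notch's mouth, on the line of the blade's back edge, level with the plate's underside: 43 mm along blade +x from blade_grip and 29 mm lower. Axes: the blade's.
- holder: Honing holder, fixed: aluminium bed with flat top 20 mm above the table, open at its front and right, a fence along its far (+x) side. Origin on the table under the bed; x points from the open front to the fence, y left, z up. Bed top: x -20 to +40 mm, y -62 to +55 mm. When home, the blade's x is along the holder's x and its cutting edge overhangs the bed's front by 10 mm.
- fence: The stop: fence bar and the locating pin in front of it. Origin: foot of the fence's face, middle of its length, at holder x = +40 mm, level with the bed's top. The fence is a dark steel bar 10 mm thick, 7 mm higher than the bed. Axes: the holder's.
- pin_slot (a point): Middle of the dark slot in the bed, level with its top, holder x = +28, y = 0. The one locating pin, upright round steel, 8 mm thick, 7 mm high, is clamped somewhere along it, 15 mm or less to either side (y), unmeasured: find it by eye or feel. A back edge that meets the pin beside the notch stops at holder x = +24 mm; over the pin it goes 16 mm further, to the fence.
- bolt (a joint): Travel of the locking bolt, m: 0 open, 0.058 fully across (stop). It slides to holder -y with about 2 N of friction and stays where left. Steel bar 10 x 10 mm, 100 mm long, at holder x -22 to -12 mm, 6 mm above the bed so the plate passes under. Tip at y = +54 mm at 0, -4 mm at 0.058, then 3 mm in front of the grip of a blade that is home; if not home it may hit the grip.
- bolt_knob (a point): On the axis of the bolt's upright round knob, 14 mm thick, standing 36 to 66 mm above the table; this point is 56 mm above it. At bolt travel 0 it is at holder x = -17, y = +144 mm. Can be pinched from above across holder x, or pushed. Between knob and bed the bolt runs through a dark guide bridge, y +64 to +78 mm, 43 mm high. Axes: the holder's.
- pinch_bowl: Bystander: small pale bowl, 90 mm across, 45 mm high; origin under its centre.
- cup: Bystander: terracotta cup, 68 mm across, 70 mm high; origin under its centre.
- yellow_dish: Bystander: shallow yellow dish, 100 mm across, 30 mm high; origin under its centre.
- wood_rib: Bystander: flat wooden rib with round ends, 50 by 140 mm, 6 mm thick, no grip; origin under its centre.
- glaze_jar: Bystander: white lidded jar, 64 mm across, 90 mm high; origin under its centre.
- blue_dish: Bystander: blue rectangular dish, 110 by 90 mm, 35 mm high; origin under its centre.
- modelling_tool: Bystander: slim spatula-like modelling tool, 180 mm long, lying near the robot.
There are look-alikes about, which are no part of the job. Leave any pink or purple look-alike of the blade alone. Several things have the shape of the holder; the one meant has the colours described above.

How it is judged (in metres and radians):
On the way, in this order (a step that is already met when the one before it is completed fails the run):
1. the blade lies on the bed with its notch over the pin and its back edge against the fence, the bolt still open (x of blade_back in the frame of holder between 0.0375 and 0.043 m and y of blade_back in the frame of holder between -0.018 and 0.018 m and z of blade_back in the frame of holder between 0.0175 and 0.0225 m and angle between the x axis of blade_back and the x axis of holder, either way round below 0.06 rad and angle between blade_back's own z axis and vertical below 0.06 rad and value of joint bolt below 0.015 m), for 0.2 s.
2. the bolt is slid fully across (x of blade_back in the frame of holder between 0.0375 and 0.043 m and y of blade_back in the frame of holder between -0.018 and 0.018 m and z of blade_back in the frame of holder between 0.0175 and 0.0225 m and angle between the x axis of blade_back and the x axis of holder, either way round below 0.06 rad and angle between blade_back's own z axis and vertical below 0.06 rad and value of joint bolt above 0.053 m), for 0.2 s.
At the end, for the whole second after the job is handed in: The blade rests flat on the bed (underside within 2.5 mm of the bed's top, tilt under 0.06 rad), over the pin, its back edge within 2.5 mm of the fence and parallel to it within 0.06 rad, its middle within 18 mm of the bed's middle; the bolt is across by more than 53 mm of its 58; all at rest (all of step 2 and linear speed of blade below 0.02 m/s); the robot touches nothing.
It fails at once if the blade is pressed against the locating pin or the fence with more than 30 N (contact force between blade and fence above 30 N).
It fails at once if a bystander is moved by more than 30 mm (distance of any of pinch_bowl, cup, yellow_dish, wood_rib, glaze_jar, blue_dish, modelling_tool from where it was at the start of the episode above 0.03 m).
It also fails if it takes over 72 s, if anything falls off the work surface, if the arm or the gripper's body presses on something with over 40 N, if the wrist force passes 120 N, or if a joint passes its speed limit or range.

## Robot

A 7-joint arm with a two-finger parallel gripper is mounted at the origin on the work surface. World frame = base frame: x ahead of the robot, y to its left, z up, the work surface at z = 0. Lengths are in m, angles in degrees, forces in N, time in s.
With the tool pointing down it reaches from about 0.425 to 1.025 m from the base axis. Payload 3.6 kg.
Tool frame: the origin (TCP) lies midway between the tips of the shut fingers; the grasp point (between the pads) lies robot.grip_point_offset behind it (robot.grip_point_offset is the distance from the TCP to the grasp point, in m); z points along the fingers, y is the line along which they close (so a half turn about z gives the same grasp; the last joint's range is limited). The gripper opens to 85 mm and grips with 20 to 120 N. Pads are 22 mm wide; open, the fingers measure 114 mm over their backs; the gripper's body (76 mm by 85 mm) begins 54 mm behind the grasp point. The pads swing forward as they close: fully open they stand 13 mm farther back than shut.
Start: joints at [59.33, 33.873, 2.773, 92.16, -1.908, 54.013, -1.931], TCP at [0.31, -0.655, 0.231] pointing down, gripper open.
Joint ranges: [-153.93, 153.93], [-27.13, 128.08], [-72.61, 78.16], [10.71, 143.7], [-87.88, 267.88], [4.46, 118.87], [-176.78, 176.78]. Speed limits (degrees/s): [147.25, 147.25, 180, 180, 180, 180, 180].

## Interface

Orientations are given as a 3x3 rotation matrix whose columns are the frame's x, y, z axes.
In Python, from station import robot gives the robot as it stands. The module is installed in compiled form; this text tells all that it offers.
- The arm moves only by the tool arm_command, never from a script. Its argument "steps" is a list of rows, each an object with "linear": the shift along the tool's x, y, z in m, a list of three; "twist": the turn, a rotation vector about the tool's x, y, z in degrees, a list of three. A call has exactly 10 rows; each row shifts and turns the commanded pose from where the row before left it, along the tool's axes as they then stand; what a row does not reach is not made up. A row lasts 1/12 s, in which the tool goes at most 41.7 mm and 7.16 degrees, less where a joint would pass 70% of its speed; a pose out of reach is approached as far as the arm can. A call is refused whole if a number of a shift passes 0.0417 or a number of a turn 7.16, either way. A call with a gripper value outside its range is refused whole. "hand" is the opening, from 0 (shut) to 1 (fully open), set as the call begins (left out, the last holds). The fingers move at their own pace and stop on an object; "newtons" is the grip in N (left out, the last holds). Time passes only in rows, so rows that do not move let the fingers close, or fill a call up. It gives the time, the measured TCP pose, the force, the opening and the grip force at its end, in the units of the state.
- robot.get_state(): the state, without advancing time (a new reading comes with each control period).
- robot.read_camera(name): name is "side" or "top"; returns the picture (480x640x3 uint8, red, green, blue); there is no depth.
- robot.camera_params(name): a dict with "camera_matrix" (3x3 intrinsics, pixels), "dist_coeffs" ([k1, k2, p1, p2, k3] as OpenCV has them; the pictures are not rectified), "position" and "orientation" of the camera in the world. Camera axes: x right, y down, z forward; pixel columns grow to the right and rows downward; lengths in m; the calibration is good to about 2 mm. A picture is of the moment at which its call begins. camera_params takes no time and is no camera call.
- robot.job_done(): hands the job in; it is judged then, once.
The state is a dict: "time": time; "q": joint angles; "qd": joint speeds; "tau": joint torques, N m; "ee_pos": TCP position; "tcp_rot": TCP orientation; "contact_force": force on the tool from outside, world axes, zero at the start; "ft_torque": the same for the moment, N m; "opening": opening from 0.0 (shut) to 1.0 (fully open); "grip_force": force on a finger pad.
Only numpy, scipy, OpenCV 4.12 (cv2) and the standard library are available. Lean on these libraries where they do the work, as an engineer would, in place of code of your own. Each camera call takes 0.05 s, during which the arm holds its last target. There are 200 camera calls.

## Working session

There is one attempt and no reset: what is moved stays moved. The work goes in short steps, Python scripts to look and compute and a tool call to move; the robot and the scene stay as the last step left them, time stands still between calls to the robot, and variables do not carry over. Pictures are saved under pics/ and viewed, at most 10 in all, crops included, and the job is handed in when it is done.

Besides the shell and the picture viewer there is one more tool, called as name(argument=value, ...), one argument or row to a line, values as JSON. arm_command: Moves the arm, as the interface text tells. Its arguments: {"type":"object","properties":{"steps":{"type":"array","items":{"type":"object","properties":{"linear":{"type":"array","items":{"type":"number"}},"twist":{"type":"array","items":{"type":"number"}}}}},"hand":{"type":"number"},"newtons":{"type":"number"}},"required":["steps"]}

```bash
mkdir -p pics; python3 - <<'E'
from station import robot
import cv2,numpy as np
s=robot.get_state();print(s['time'],s['ee_pos'],np.round(s['tcp_rot'],3),s['opening'],robot.grip_point_offset)
for n in('top','side'):
    im=robot.read_camera(n);cv2.imwrite(f'pics/{n}0.png',im[:,:,::-1]);print(n,robot.camera_params(n))
E
```

```text
0.0 [ 0.30963713 -0.65463374  0.23012776] [[ 0.904  0.428 -0.001]
 [ 0.428 -0.904  0.002]
 [-0.    -0.002 -1.   ]] 0.9962727752907388 0.0187
top {'camera_matrix': array([[614.47891715,   0.        , 323.09257568],
       [  0.        , 614.47891715, 228.64135369],
       [  0.        ,   0.        ,   1.        ]]), 'dist_coeffs': array([-0.03667899,  0.        ,  0.        ,  0.        ,  0.        ]), 'position': array([ 0.25997221, -0.00681931,  1.55720853]), 'orientation': array([[-0.02270306, -0.98556629,  0.16776071],
       [-0.99966167,  0.02450986,  0.00870712],
       [-0.01269323, -0.16750628, -0.98578929]])}
side {'camera_matrix': array([[500.16078325,   0.        , 315.96091999],
       [  0.        , 500.16078325, 239.10375338],
       [  0.        ,   0.        ,   1.        ]]), 'dist_coeffs': array([-0.10193755,  0.        ,  0.        ,  0.        ,  0.        ]), 'position': array([0.2923425 , 0.71944137, 0.95728871]), 'orientation': array([[-0.96434422, -0.19639556,  0.17739507],
       [-0.26431978,  0.74826829, -0.60846497],
       [-0.01323928, -0.63365871, -0.77349943]])}
```

View pics/top0.png

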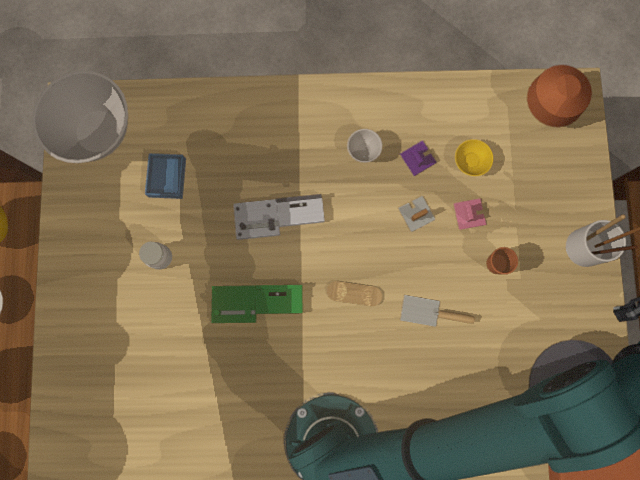

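View pics/side0.png

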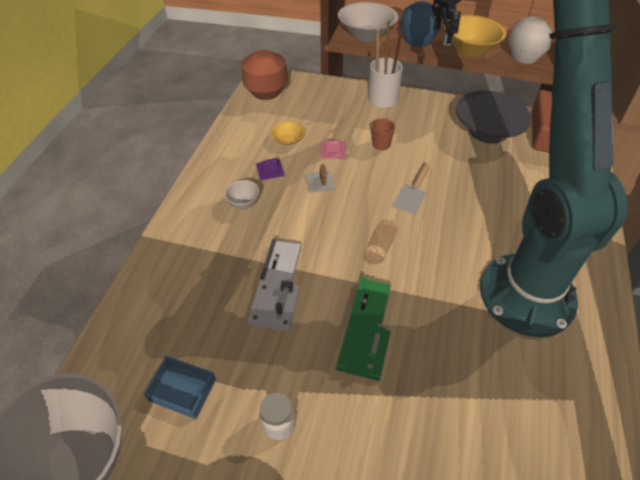

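The top view shows three candidates for the blade: grey with a wooden grip at (418,213), purple at (419,158) and pink at (471,213). There is also a trowel at (420,310), which is not a blade. The grey one fits. For the holder, there is grey aluminium at (280,215) and green at (257,303). Grey fits there too. I'll confirm both in an enlarged crop.

```bash
python3 - <<'E'
import cv2,numpy as np
t=cv2.imread('pics/top0.png');s=cv2.imread('pics/side0.png')
a=cv2.resize(t[185:248,228:338],(770,441),interpolation=cv2.INTER_CUBIC)[:, :]
b=cv2.resize(t[190:236,393:443],None,fx=7,fy=7,interpolation=cv2.INTER_CUBIC)
cv2.imwrite('pics/cropA.png',a)
c=cv2.resize(s[232:338,240:310],None,fx=5,fy=5,interpolation=cv2.INTER_CUBIC)
d=cv2.resize(s[160:200,298:340],None,fx=8,fy=8,interpolation=cv2.INTER_CUBIC)
W=np.zeros((600,800,3),np.uint8);W[:322,:350]=b;W[:530,400:750]=c;W[322:600,:336]=d[:278]
cv2.imwrite('pics/cropB.png',W)
E
```

```text
(no output)
```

View pics/cropA.png

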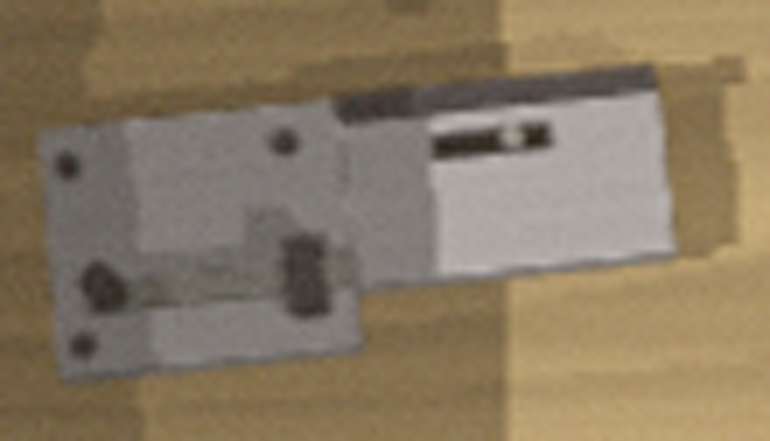

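View pics/cropB.png

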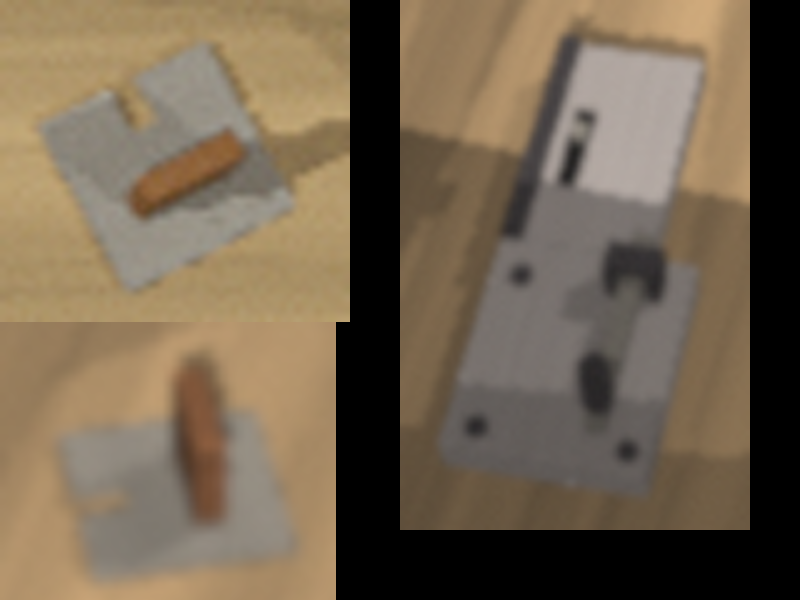

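The crops confirm both. The blade is grey steel with a wooden grip, and its notch faces up and to the left at crop (128,95), which is about (411,203) in the top view. The holder is aluminium with a dark fence. Its pin shows bright in the slot at crop (513,135), about (301,204), to the right (-y) of the slot's middle.

```bash
cat >h.py <<'E'
from station import robot
import cv2,numpy as np
def cast(n,px,z):
    p=robot.camera_params(n);px=np.array(px,float).reshape(-1,1,2)
    u=cv2.undistortPoints(px,p['camera_matrix'],p['dist_coeffs'])[:,0]
    d=np.c_[u,np.ones(len(u))]@p['orientation'].T;o=p['position']
    return o+d*((z-o[2])/d[:,2])[:,None]
def proj(n,P):
    p=robot.camera_params(n);R=p['orientation'].T
    return cv2.projectPoints(np.array(P,float).reshape(-1,3),cv2.Rodrigues(R)[0],-R@p['position'],p['camera_matrix'],p['dist_coeffs'])[0][:,0]
E
python3 - <<'E'
from h import *
np.set_printoptions(precision=4,suppress=True)
def px(l,s,o): return (np.array(l,float)+.5)/s-.5+o
def ang(v): return np.degrees(np.arctan2(v[1],v[0]))
B=cast('top',px([(40,127),(208,42),(292,207),(133,290)],7,(393,190)),.004)
print('blade',B.mean(0),'x-ang',ang(B[0]+B[1]-B[2]-B[3]),ang(B[0]-B[1])-90,'sizes',np.linalg.norm(B-np.roll(B,1,0),axis=1))
S=cast('side',px([(62,440-322),(250,412-322),(295,550-322),(95,580-322)],8,(298,160)),.004)
print('side blade',S.mean(0),'edges',[ang(S[i]-S[i-1]) for i in range(4)])
g=cast('top',px([(186,172)],7,(393,190)),.042);print('grip top',g)
H=cast('top',px([(673,255),(432,147),(552,133),(513,135),(360,290)],7,(228,185)),.02)
print('top: bed front-right, slot L,R, pin(base z), bed front left-ish\n',H, 'slot ang',ang(H[1]-H[2])-90,'front',ang(H[4]-H[0])-90)
print('pin at z27',cast('top',px([(513,135)],7,(228,185)),.027))
F=cast('top',px([(655,65),(335,97)],7,(228,185)),.027);print('fence back edge',F,ang(F[1]-F[0])-90)
C=cast('side',px([(705-400,62),(585-400,115),(567-400,183),(585-400,118)],5,(240,232)),.02);print('side: front-right, slotR, slotL, pin',C)
E
```

```text
blade [ 0.5583 -0.2345  0.004 ] x-ang 25.41288993348491 25.657491862798878 sizes [0.0691 0.0703 0.0685 0.0666]
side blade [ 0.5557 -0.2301  0.004 ] edges [np.float64(-64.69185337232629), np.float64(-153.209509004653), np.float64(116.96224291049278), np.float64(26.534647512587608)]
grip top [[ 0.5487 -0.2352  0.042 ]]
top: bed front-right, slot L,R, pin(base z), bed front left-ish
 [[0.5412 0.0047 0.02  ]
 [0.5835 0.0918 0.02  ]
 [0.5876 0.0479 0.02  ]
 [0.5872 0.0621 0.02  ]
 [0.5312 0.1187 0.02  ]] slot ang 5.336330259072994 front 5.05004493312606
pin at z27 [[0.5858 0.0618 0.027 ]]
fence back edge [[0.6105 0.0096 0.027 ]
 [0.6016 0.1265 0.027 ]] 4.373174698745416
side: front-right, slotR, slotL, pin [[0.539  0.0062 0.02  ]
 [0.5849 0.0515 0.02  ]
 [0.5806 0.0915 0.02  ]
 [0.5844 0.0532 0.02  ]]
```

```bash
python3 - <<'E'
from h import *
from scipy.ndimage import map_coordinates
a=np.radians(5);R=np.array([[np.cos(a),-np.sin(a)],[np.sin(a),np.cos(a)]])
mid=dict(top=np.array([.5855,.0699]),side=np.array([.583,.0715]))
ys=np.arange(-26,27,2)
print(ys)
for n in('top','side'):
    g=cv2.cvtColor(cv2.imread(f'pics/{n}0.png'),cv2.COLOR_BGR2GRAY).astype(float)
    for z in(.02,.027):
        for dx in(-3,0,3):
            P=np.array([[*(mid[n]+R@[dx/1e3,y/1e3]),z] for y in ys]);q=proj(n,P)
            print(n,z,dx,map_coordinates(g,[q[:,1],q[:,0]],order=1).astype(int))
E
```

```text
[-26 -24 -22 -20 -18 -16 -14 -12 -10  -8  -6  -4  -2   0   2   4   6   8
  10  12  14  16  18  20  22  24  26]
top 0.02 -3 [168 153 120  83  60  55  59  80 111 125 114  94  72  60  59  58  57  59
  62  67  68  66  66  73  97 116 125]
top 0.02 0 [169 158 124  84  52  46  54  90 129 148 142 112  77  52  52  50  51  51
  45  49  50  47  47  58  93 116 126]
top 0.02 3 [169 165 134 102  81  82  76  92 119 143 143 117  95  82  84  84  83  80
  76  76  74  78  82  88 106 120 125]
top 0.027 -3 [170 155 120  81  54  47  52  83 119 139 127  97  68  51  51  51  52  52
  50  51  48  46  50  62  99 118 126]
top 0.027 0 [168 161 123  83  58  61  62  95 129 148 148 116  80  58  61  58  61  60
  58  61  59  57  57  67 100 120 125]
top 0.027 3 [170 167 145 126 116 114 108 119 137 150 146 125 115 112 114 121 120 116
 114 115 113 118 120 119 122 124 126]
side 0.02 -3 [156 140 118  94  90  98 110 116 118 118 113 103  89  80  77  78  78  77
  76  79  81  83  85  89  99 107 112]
side 0.02 0 [152 132 103  84  81 100 119 130 130 120 105  83  62  49  42  42  40  37
  43  45  43  43  50  69  89 103 112]
side 0.02 3 [152 136 114 104 103 119 132 140 136 123 105  88  78  72  71  72  74  77
  79  79  76  74  79  89 100 108 113]
side 0.027 -3 [167 165 159 148 123  98  73  84 101 120 125 123 114  98  80  60  51  47
  50  51  50  49  48  53  58  68  82]
side 0.027 0 [168 166 160 146 121  96  86  99 117 132 135 130 115  94  74  57  50  51
  54  56  55  56  56  56  56  70  86]
side 0.027 3 [168 166 163 152 138 125 125 130 139 145 145 139 127 117 109 105 105 108
 111 114 114 114 112 111 112 112 113]
```

```bash
cat >>h.py <<'E'
from scipy.spatial.transform import Rotation as Ro
def tool(yaw):  # tool pointing down, tool y at world angle yaw
    a=np.radians(yaw);y=np.array([np.cos(a),np.sin(a),0]);z=np.array([0,0,-1.]);return np.c_[np.cross(y,z),y,z]
def plan(p,yaw,n):
    s=robot.get_state();R0=s['tcp_rot'];w=Ro.from_matrix(R0.T@tool(yaw)).as_rotvec(degrees=True)/n
    M=sum((R0@Ro.from_rotvec(w*k,degrees=True).as_matrix() for k in range(n)),np.zeros((3,3)))
    print(n,'rows linear',np.round(np.linalg.solve(M,np.array(p)-s['ee_pos']),5),'twist',np.round(w,3),'t',round(s['time'],2))
E
python3 -c "
from h import *
plan([.55,-.236,.11],25.7,20)"
```

```text
20 rows linear [0.02656 0.00379 0.00601] twist [-5.000e-03 -4.000e-03 -4.519e+00] t 0.1
```

arm_command(
  steps=[
    {"linear": [0.0266, 0.0038, 0.006], "twist": [0, 0, -4.52]},
    {"linear": [0.0266, 0.0038, 0.006], "twist": [0, 0, -4.52]},
    {"linear": [0.0266, 0.0038, 0.006], "twist": [0, 0, -4.52]},
    {"linear": [0.0266, 0.0038, 0.006], "twist": [0, 0, -4.52]},
    {"linear": [0.0266, 0.0038, 0.006], "twist": [0, 0, -4.52]},
    {"linear": [0.0266, 0.0038, 0.006], "twist": [0, 0, -4.52]},
    {"linear": [0.0266, 0.0038, 0.006], "twist": [0, 0, -4.52]},
    {"linear": [0.0266, 0.0038, 0.006], "twist": [0, 0, -4.52]},
    {"linear": [0.0266, 0.0038, 0.006], "twist": [0, 0, -4.52]},
    {"linear": [0.0266, 0.0038, 0.006], "twist": [0, 0, -4.52]},
  ],
  hand=0.7,
)

```text
time: 0.93
ee_pos: [0.5185, -0.4948, 0.1704]
tcp_rot: [[0.33, 0.944, -0.0], [0.944, -0.33, 0.0], [0.0, -0.0, -1.0]]
contact_force: [-0.5, 0.6, -0.3]
opening: 0.703
grip_force: 0.0
```

arm_command(
  steps=[
    {"linear": [0.0266, 0.0038, 0.006], "twist": [0, 0, -4.52]},
    {"linear": [0.0266, 0.0038, 0.006], "twist": [0, 0, -4.52]},
    {"linear": [0.0266, 0.0038, 0.006], "twist": [0, 0, -4.52]},
    {"linear": [0.0266, 0.0038, 0.006], "twist": [0, 0, -4.52]},
    {"linear": [0.0266, 0.0038, 0.006], "twist": [0, 0, -4.52]},
    {"linear": [0.0266, 0.0038, 0.006], "twist": [0, 0, -4.52]},
    {"linear": [0.0266, 0.0038, 0.006], "twist": [0, 0, -4.52]},
    {"linear": [0.0266, 0.0038, 0.006], "twist": [0, 0, -4.52]},
    {"linear": [0.0266, 0.0038, 0.006], "twist": [0, 0, -4.52]},
    {"linear": [0.0266, 0.0038, 0.006], "twist": [0, 0, -4.52]},
  ],
)

```text
time: 1.77
ee_pos: [0.5509, -0.2342, 0.1109]
tcp_rot: [[-0.439, 0.899, 0.0], [0.899, 0.439, 0.0], [0.0, 0.001, -1.0]]
contact_force: [0.5, 0.2, 0.6]
opening: 0.7
grip_force: 0.0
```

```bash
python3 -c "
from h import *
s=robot.get_state();print(s['ee_pos'],s['tcp_rot'],s['opening'])
plan([.55,-.236,.0105],25.7,10)"
```

```text
[ 0.55087971 -0.2342396   0.1109321 ] [[-4.38878081e-01  8.98546484e-01  4.95663164e-04]
 [ 8.98546617e-01  4.38877962e-01  3.33611899e-04]
 [ 8.22301598e-05  5.91791410e-04 -9.99999822e-01]] 0.6998186968742022
10 rows linear [-0.00012 -0.00016  0.01004] twist [ 0.003 -0.     0.033] t 1.77
```

arm_command(
  steps=[
    {"linear": [0, -0.0015, 0.012]},
    {"linear": [-0.001, 0, 0.014]},
    {"linear": [0, 0, 0.014]},
    {"linear": [0, 0, 0.014]},
    {"linear": [0, 0, 0.014]},
    {"linear": [0, 0, 0.012]},
    {"linear": [0, 0, 0.01]},
    {"linear": [0, 0, 0.007]},
    {"linear": [0, 0, 0.0035], "twist": [0, 0, 0.33]},
    {"linear": [0, 0, 0]},
  ],
)

```text
$.steps[0]: bad value
```

arm_command(
  steps=[
    {"linear": [0, 0, 0]},
    {"linear": [0, 0, 0]},
    {"linear": [0, 0, 0]},
    {"linear": [0, 0, 0]},
    {"linear": [0, 0, 0]},
    {"linear": [0, 0, 0]},
    {"linear": [0, 0, 0]},
    {"linear": [0, 0, 0]},
    {"linear": [0, 0, 0]},
    {"linear": [0, 0, 0]},
  ],
  hand=0,
  newtons=40,
)

```text
$.steps[0]: bad value
```

Each row needs its twist given as well.

arm_command(
  steps=[
    {"linear": [0, -0.0015, 0.012], "twist": [0, 0, 0]},
    {"linear": [-0.001, 0, 0.014], "twist": [0, 0, 0]},
    {"linear": [0, 0, 0.014], "twist": [0, 0, 0]},
    {"linear": [0, 0, 0.014], "twist": [0, 0, 0]},
    {"linear": [0, 0, 0.014], "twist": [0, 0, 0]},
    {"linear": [0, 0, 0.012], "twist": [0, 0, 0]},
    {"linear": [0, 0, 0.01], "twist": [0, 0, 0]},
    {"linear": [0, 0, 0.007], "twist": [0, 0, 0]},
    {"linear": [0, 0, 0.0035], "twist": [0, 0, 0.33]},
    {"linear": [0, 0, 0], "twist": [0, 0, 0]},
  ],
)

```text
time: 2.6
ee_pos: [0.5496, -0.2376, 0.0101]
tcp_rot: [[-0.429, 0.904, -0.001], [0.904, 0.429, 0.0], [0.001, -0.001, -1.0]]
contact_force: [0.2, 1.1, -0.5]
opening: 0.701
grip_force: 0.0
```

arm_command(
  steps=[
    {"linear": [0, 0, 0], "twist": [0, 0, 0]},
    {"linear": [0, 0, 0], "twist": [0, 0, 0]},
    {"linear": [0, 0, 0], "twist": [0, 0, 0]},
    {"linear": [0, 0, 0], "twist": [0, 0, 0]},
    {"linear": [0, 0, 0], "twist": [0, 0, 0]},
    {"linear": [0, 0, 0], "twist": [0, 0, 0]},
    {"linear": [0, 0, 0], "twist": [0, 0, 0]},
    {"linear": [0, 0, 0], "twist": [0, 0, 0]},
    {"linear": [0, 0, 0], "twist": [0, 0, 0]},
    {"linear": [0, 0, 0], "twist": [0, 0, 0]},
  ],
  hand=0,
  newtons=40,
)

```text
time: 3.43
ee_pos: [0.5505, -0.2379, 0.0115]
tcp_rot: [[-0.429, 0.903, 0.001], [0.903, 0.429, -0.001], [-0.001, 0.001, -1.0]]
contact_force: [-1.1, 0.2, 5.7]
opening: 0.132
grip_force: 40.4
```

arm_command(
  steps=[
    {"linear": [0, 0, -0.005], "twist": [0, 0, 0]},
    {"linear": [0, 0, -0.01], "twist": [0, 0, 0]},
    {"linear": [0, 0, -0.015], "twist": [0, 0, 0]},
    {"linear": [0, 0, -0.015], "twist": [0, 0, 0]},
    {"linear": [0, 0, -0.015], "twist": [0, 0, 0]},
    {"linear": [0, 0, -0.01], "twist": [0, 0, 0]},
    {"linear": [0, 0, -0.005], "twist": [0, 0, 0]},
    {"linear": [0, 0, 0], "twist": [0, 0, 0]},
    {"linear": [0, 0, 0], "twist": [0, 0, 0]},
    {"linear": [0, 0, 0], "twist": [0, 0, 0]},
  ],
)

```text
time: 4.27
ee_pos: [0.5492, -0.2376, 0.0851]
tcp_rot: [[-0.429, 0.903, -0.002], [0.903, 0.429, 0.0], [0.001, -0.001, -1.0]]
contact_force: [-0.3, 0.7, -3.4]
opening: 0.133
grip_force: 39.2
```

```bash
python3 -c "
from h import *
plan([.531,.0585,.075],5,20)"
```

```text
20 rows linear [0.01457 0.00315 0.00051] twist [-0.004 -0.002  1.019] t 4.27
```

arm_command(
  steps=[
    {"linear": [0.0146, 0.0032, 0.0005], "twist": [0, 0, 1.02]},
    {"linear": [0.0146, 0.0032, 0.0005], "twist": [0, 0, 1.02]},
    {"linear": [0.0146, 0.0032, 0.0005], "twist": [0, 0, 1.02]},
    {"linear": [0.0146, 0.0032, 0.0005], "twist": [0, 0, 1.02]},
    {"linear": [0.0146, 0.0032, 0.0005], "twist": [0, 0, 1.02]},
    {"linear": [0.0146, 0.0032, 0.0005], "twist": [0, 0, 1.02]},
    {"linear": [0.0146, 0.0032, 0.0005], "twist": [0, 0, 1.02]},
    {"linear": [0.0146, 0.0032, 0.0005], "twist": [0, 0, 1.02]},
    {"linear": [0.0146, 0.0032, 0.0005], "twist": [0, 0, 1.02]},
    {"linear": [0.0146, 0.0032, 0.0005], "twist": [0, 0, 1.02]},
  ],
)

```text
time: 5.1
ee_pos: [0.5272, -0.0892, 0.0799]
tcp_rot: [[-0.261, 0.965, -0.002], [0.965, 0.261, 0.0], [0.001, -0.002, -1.0]]
contact_force: [-0.6, 0.1, -2.3]
opening: 0.132
grip_force: 39.2
```

arm_command(
  steps=[
    {"linear": [0.0146, 0.0032, 0.0005], "twist": [0, 0, 1.02]},
    {"linear": [0.0146, 0.0032, 0.0005], "twist": [0, 0, 1.02]},
    {"linear": [0.0146, 0.0032, 0.0005], "twist": [0, 0, 1.02]},
    {"linear": [0.0146, 0.0032, 0.0005], "twist": [0, 0, 1.02]},
    {"linear": [0.0146, 0.0032, 0.0005], "twist": [0, 0, 1.02]},
    {"linear": [0.0146, 0.0032, 0.0005], "twist": [0, 0, 1.02]},
    {"linear": [0.0146, 0.0032, 0.0005], "twist": [0, 0, 1.02]},
    {"linear": [0.0146, 0.0032, 0.0005], "twist": [0, 0, 1.02]},
    {"linear": [0.0146, 0.0032, 0.0005], "twist": [0, 0, 1.02]},
    {"linear": [0.0146, 0.0032, 0.0005], "twist": [0, 0, 1.02]},
  ],
)

```text
time: 5.93
ee_pos: [0.5319, 0.0599, 0.0749]
tcp_rot: [[-0.086, 0.996, -0.002], [0.996, 0.086, -0.0], [-0.0, -0.002, -1.0]]
contact_force: [-0.5, -0.2, -2.9]
opening: 0.137
grip_force: 39.2
```

arm_command(
  steps=[
    {"linear": [0, 0, 0.005], "twist": [0, 0, 0]},
    {"linear": [0, 0, 0.01], "twist": [0, 0, 0]},
    {"linear": [0, 0, 0.01], "twist": [0, 0, 0]},
    {"linear": [0, 0, 0.005], "twist": [0, 0, 0]},
    {"linear": [0, 0, 0], "twist": [0, 0, 0]},
    {"linear": [0, 0, 0], "twist": [0, 0, 0]},
    {"linear": [0, 0, 0], "twist": [0, 0, 0]},
    {"linear": [0, 0, 0], "twist": [0, 0, 0]},
    {"linear": [0, 0, 0], "twist": [0, 0, 0]},
    {"linear": [0, 0, 0], "twist": [0, 0, 0]},
  ],
)

```text
time: 6.77
ee_pos: [0.5329, 0.0591, 0.0462]
tcp_rot: [[-0.087, 0.996, 0.001], [0.996, 0.087, 0.0], [0.0, 0.001, -1.0]]
contact_force: [-0.0, -0.5, -2.4]
opening: 0.138
grip_force: 39.1
```

```bash
python3 - <<'E'
from h import *
s=robot.get_state();print(s['ee_pos'])
W=np.zeros((600,800,3),np.uint8)
for n in('top','side'):
    im=robot.read_camera(n)[:,:,::-1];cv2.imwrite(f'pics/{n}1.png',im)
t=cv2.imread('pics/top1.png');s=cv2.imread('pics/side1.png')
W[:600,:400]=0
W[:420,:400]=cv2.resize(t[185:255,270:337],(402,420),interpolation=cv2.INTER_CUBIC)[:,:400]
W[:600,400:]=cv2.resize(s[225:325,240:307],(402,600),interpolation=cv2.INTER_CUBIC)[:,:400]
cv2.imwrite('pics/crop1.png',W)
E
```

```text
[0.53290111 0.05909926 0.04617391]
```

View pics/crop1.png

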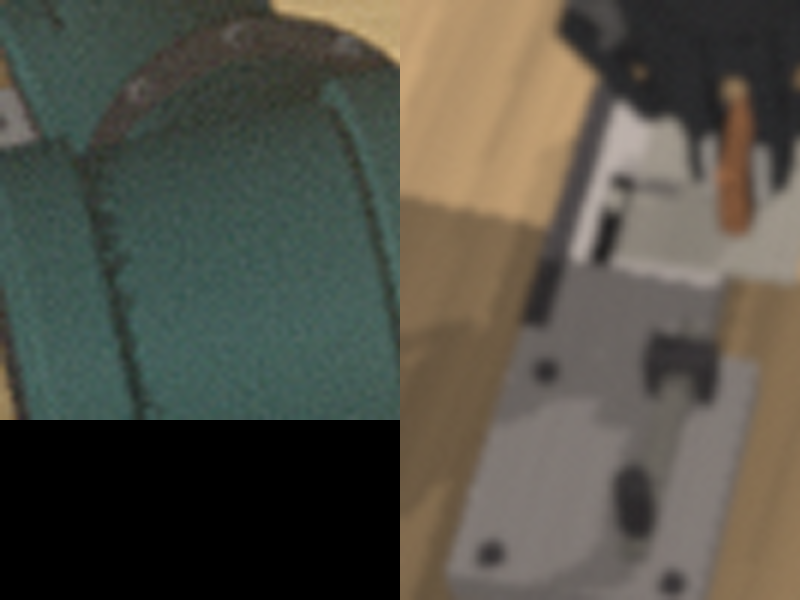

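The top camera is blocked by the arm. The side crop shows the blade level above the bed, with its +y back corner near crop (610,262) and the notch mouth near (618,184). The pin's bright spot is next to it, at about (617,195).

```bash
python3 - <<'E'
from h import *
from scipy.ndimage import map_coordinates
np.set_printoptions(precision=4,suppress=True)
a=np.radians(5);R=np.array([[np.cos(a),-np.sin(a)],[np.sin(a),np.cos(a)]])
o=np.array([.583,.0715])-R@[.028,0]
def hol(P): return (P[:,:2]-o)@R*1e3
def px(u,v): return [(u-400+.5)/6-.5+240,(v+.5)/6-.5+225]
print('corner,notch mouth, far edge pt on left side',hol(cast('side',[px(610,262),px(618,184),px(720,274)],.0387)))
P=robot.get_state()['ee_pos'];print('grip tcp in side-holder frame',hol(P[None]))
# brightness profile along y (holder) on plate-top plane near the notch depth
g=cv2.cvtColor(cv2.imread('pics/side1.png'),cv2.COLOR_BGR2GRAY).astype(float)
ys=np.arange(-40,36,2);print(ys)
for x in(4,8,12,15):
    Q=np.array([[*(o+R@[x/1e3,y/1e3]),.0387] for y in ys]);q=proj('side',Q)
    print(x,map_coordinates(g,[q[:,1],q[:,0]],order=1).astype(int))
E
```

```text
corner,notch mouth, far edge pt on left side [[ 19.1249  32.648 ]
 [ 24.6441  -4.1496]
 [-23.1282  30.9951]]
grip tcp in side-holder frame [[-23.0814  -7.8962]]
[-40 -38 -36 -34 -32 -30 -28 -26 -24 -22 -20 -18 -16 -14 -12 -10  -8  -6
  -4  -2   0   2   4   6   8  10  12  14  16  18  20  22  24  26  28  30
  32  34]
4 [ 45  51  63  78  95 112 121 128 134 138 142 145 145 144 139 131 120 110
 110 115 123 128 131 131 131 131 131 130 130 130 130 131 132 134 138 144
 149 140]
8 [ 67  91 111 127 138 145 149 150 149 149 150 149 148 147 139 128 116 109
 109 117 126 132 134 133 133 132 132 132 132 132 131 131 132 135 140 145
 148 143]
12 [ 89 114 133 148 150 151 151 151 151 151 151 150 149 147 141 131 118 111
 110 121 131 137 136 134 133 132 133 133 132 132 132 132 133 135 138 144
 143 136]
15 [ 81 105 127 142 149 153 152 152 152 152 152 151 150 147 142 134 124 116
 113 120 128 133 133 131 129 129 129 128 128 127 127 127 128 132 135 139
 139 131]
```

The notch is at about holder y -5.3 and the pin at about -8, so I'll shift 3 mm in -y, back off 3 mm in x and lower.

arm_command(
  steps=[
    {"linear": [-0.003, 0, 0], "twist": [0, 0, 0]},
    {"linear": [0, -0.003, 0], "twist": [0, 0, 0]},
    {"linear": [0, 0, 0.003], "twist": [0, 0, 0]},
    {"linear": [0, 0, 0.003], "twist": [0, 0, 0]},
    {"linear": [0, 0, 0.003], "twist": [0, 0, 0]},
    {"linear": [0, 0, 0.002], "twist": [0, 0, 0]},
    {"linear": [0, 0, 0.001], "twist": [0, 0, 0]},
    {"linear": [0, 0, 0.001], "twist": [0, 0, 0]},
    {"linear": [0, 0, 0], "twist": [0, 0, 0]},
    {"linear": [0, 0, 0], "twist": [0, 0, 0]},
  ],
)

```text
time: 7.7
ee_pos: [0.5299, 0.056, 0.0327]
tcp_rot: [[-0.087, 0.996, -0.0], [0.996, 0.087, 0.0], [0.0, -0.0, -1.0]]
contact_force: [0.6, -0.6, -2.3]
opening: 0.13
grip_force: 39.1
```

arm_command(
  steps=[
    {"linear": [0, 0, 0.0005], "twist": [0, 0, 0]},
    {"linear": [0, 0, 0.0005], "twist": [0, 0, 0]},
    {"linear": [0, 0, 0.0005], "twist": [0, 0, 0]},
    {"linear": [0, 0, 0], "twist": [0, 0, 0]},
    {"linear": [0, 0, 0], "twist": [0, 0, 0]},
    {"linear": [0, 0, 0], "twist": [0, 0, 0]},
    {"linear": [0, 0, 0], "twist": [0, 0, 0]},
    {"linear": [0, 0, 0], "twist": [0, 0, 0]},
    {"linear": [0, 0, 0], "twist": [0, 0, 0]},
    {"linear": [0, 0, 0], "twist": [0, 0, 0]},
  ],
)

```text
time: 8.53
ee_pos: [0.53, 0.0559, 0.0315]
tcp_rot: [[-0.087, 0.996, 0.0], [0.996, 0.087, 0.0], [-0.0, 0.0, -1.0]]
contact_force: [-0.3, -0.2, 2.6]
opening: 0.131
grip_force: 40.0
```

arm_command(
  steps=[
    {"linear": [0, 0.001, 0], "twist": [0, 0, 0]},
    {"linear": [0, 0.001, 0], "twist": [0, 0, 0]},
    {"linear": [0, 0.001, 0], "twist": [0, 0, 0]},
    {"linear": [0, 0.001, 0], "twist": [0, 0, 0]},
    {"linear": [0, 0.001, 0], "twist": [0, 0, 0]},
    {"linear": [0, 0.001, 0], "twist": [0, 0, 0]},
    {"linear": [0, 0.001, 0], "twist": [0, 0, 0]},
    {"linear": [0, 0, 0], "twist": [0, 0, 0]},
    {"linear": [0, 0, 0], "twist": [0, 0, 0]},
    {"linear": [0, 0, 0], "twist": [0, 0, 0]},
  ],
)

```text
time: 9.37
ee_pos: [0.53, 0.0558, 0.0317]
tcp_rot: [[-0.087, 0.996, -0.012], [0.996, 0.087, -0.003], [-0.002, -0.012, -1.0]]
contact_force: [-11.9, 0.2, 18.2]
opening: 0.136
grip_force: 42.1
```

arm_command(
  steps=[
    {"linear": [0, 0.001, 0], "twist": [0, 0, 0]},
    {"linear": [0, 0.001, 0], "twist": [0, 0, 0]},
    {"linear": [0, 0.001, 0], "twist": [0, 0, 0]},
    {"linear": [0, 0, 0], "twist": [0, 0, 0]},
    {"linear": [0, 0, 0], "twist": [0, 0, 0]},
    {"linear": [0, 0, 0], "twist": [0, 0, 0]},
    {"linear": [0, 0, 0], "twist": [0, 0, 0]},
    {"linear": [0, 0, 0], "twist": [0, 0, 0]},
    {"linear": [0, 0, 0], "twist": [0, 0, 0]},
    {"linear": [0, 0, 0], "twist": [0, 0, 0]},
  ],
)

```text
time: 10.2
ee_pos: [0.5301, 0.0558, 0.0319]
tcp_rot: [[-0.088, 0.996, -0.017], [0.996, 0.088, -0.004], [-0.003, -0.018, -1.0]]
contact_force: [-16.2, 0.4, 24.1]
opening: 0.131
grip_force: 43.0
```

It is blocked straight away, with fx -16 and fz +24. I'll ease off and look.

arm_command(
  steps=[
    {"linear": [0, -0.002, 0], "twist": [0, 0, 0]},
    {"linear": [0, -0.002, 0], "twist": [0, 0, 0]},
    {"linear": [0, -0.002, 0], "twist": [0, 0, 0]},
    {"linear": [0, -0.002, 0], "twist": [0, 0, 0]},
    {"linear": [0, -0.002, 0], "twist": [0, 0, 0]},
    {"linear": [0, 0, 0], "twist": [0, 0, 0]},
    {"linear": [0, 0, 0], "twist": [0, 0, 0]},
    {"linear": [0, 0, 0], "twist": [0, 0, 0]},
    {"linear": [0, 0, 0], "twist": [0, 0, 0]},
    {"linear": [0, 0, 0], "twist": [0, 0, 0]},
  ],
)

```text
time: 11.03
ee_pos: [0.5302, 0.0559, 0.0315]
tcp_rot: [[-0.087, 0.996, 0.0], [0.996, 0.087, -0.0], [-0.0, 0.0, -1.0]]
contact_force: [-0.9, 0.2, 5.6]
opening: 0.135
grip_force: 40.3
```

```bash
python3 - <<'E'
from h import *
s=robot.get_state();print(s['ee_pos'],s['contact_force'],s['ft_torque'],s['q'])
im=robot.read_camera('side')[:,:,::-1];cv2.imwrite('pics/side2.png',im)
cv2.imwrite('pics/crop2.png',cv2.resize(im[225:295,250:335],(728,600),interpolation=cv2.INTER_CUBIC))
E
```

```text
[0.5302     0.05590061 0.03148136] [-0.85538595  0.17799666  5.62899833] [-0.09191202  0.2114518   0.04502808] [ -5.94022826  38.59468043  -6.7859957  123.37327062  13.32742324
  18.68642852 -18.91598826]
```

View pics/crop2.png

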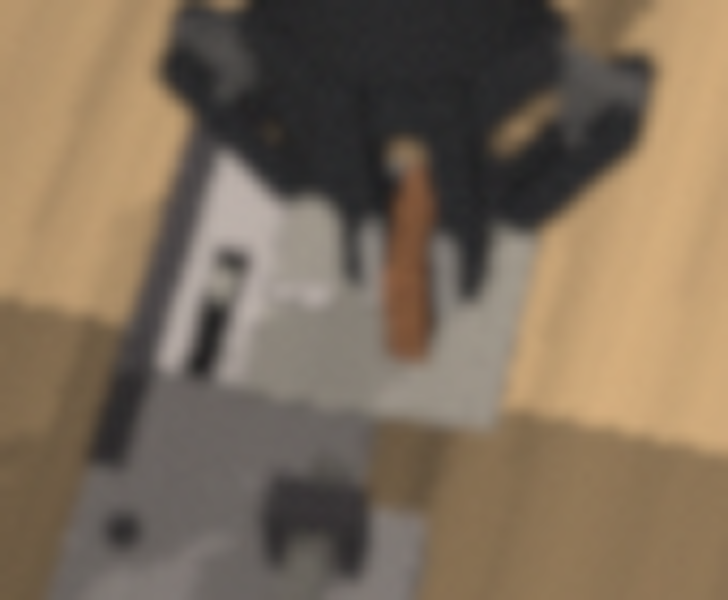

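The blade is still well short of the pin: notch at crop (300,293), pin at (222,285). So it was jamming on bed friction, not on the pin. I'll check the sideways alignment, then lift to a light touch before sliding.

```bash
python3 - <<'E'
from h import *
from scipy.ndimage import map_coordinates
a=np.radians(5);R=np.array([[np.cos(a),-np.sin(a)],[np.sin(a),np.cos(a)]])
o=np.array([.583,.0715])-R@[.028,0]
g=cv2.cvtColor(cv2.imread('pics/side2.png'),cv2.COLOR_BGR2GRAY).astype(float)
ys=np.arange(-30,36,2);print(ys)
for x in(-4,0,4,8,12,14,16,18,20,28):
    Q=np.array([[*(o+R@[x/1e3,y/1e3]),.024] for y in ys]);q=proj('side',Q)
    print(x,map_coordinates(g,[q[:,1],q[:,0]],order=1).astype(int))
E
```

```text
[-30 -28 -26 -24 -22 -20 -18 -16 -14 -12 -10  -8  -6  -4  -2   0   2   4
   6   8  10  12  14  16  18  20  22  24  26  28  30  32  34]
-4 [ 75  79  82  84  86  94 103 117 128 137 138 137 134 130 129 129 129 130
 130 129 129 129 128 129 128 127 127 124 118 108 103 101 101]
0 [115 122 128 133 137 140 144 146 149 156 160 161 153 142 134 132 132 132
 131 130 130 131 131 130 130 130 129 127 119 110 103 101 101]
4 [148 149 150 149 149 150 149 150 152 158 162 162 153 144 134 133 133 132
 133 133 132 132 132 132 133 132 132 130 123 114 104 103 102]
8 [151 151 151 152 152 151 151 151 152 155 159 156 149 140 137 136 136 134
 134 133 133 133 133 133 133 132 131 125 116 106 102 102 102]
12 [151 151 151 151 151 152 154 155 155 156 160 159 155 149 148 147 142 138
 135 134 134 135 134 135 134 133 131 123 113 103 101 101 101]
14 [153 152 152 152 154 156 159 159 159 158 159 158 155 156 157 157 150 144
 139 139 140 140 140 140 139 138 135 126 113 104 101 101 101]
16 [159 159 158 157 160 163 166 166 164 162 162 163 163 166 167 167 161 155
 149 149 149 150 150 150 149 146 140 130 115 105 101 101 101]
18 [167 167 167 167 168 169 169 168 167 166 165 166 168 171 173 172 167 163
 160 160 158 156 153 152 153 150 143 132 115 105 101 101 101]
20 [174 173 173 173 173 168 161 156 153 157 159 159 160 161 164 164 159 155
 152 153 154 149 144 142 143 144 137 126 112 105 101 101 101]
28 [178 178 176 168 153 126 101  86 102 122 140 142 137 122  99  76  57  49
  42  47  50  52  51  45  45  47  60  74  88  96  99 100 100]
```

Notch and pin agree within about 1 mm (-8.5 against -8.3). I'll lift slightly and slide lightly.

arm_command(
  steps=[
    {"linear": [0, 0, -0.0005], "twist": [0, 0, 0]},
    {"linear": [0, 0, -0.0005], "twist": [0, 0, 0]},
    {"linear": [0, 0, -0.0005], "twist": [0, 0, 0]},
    {"linear": [0, 0, 0], "twist": [0, 0, 0]},
    {"linear": [0, 0.001, 0], "twist": [0, 0, 0]},
    {"linear": [0, 0.001, 0], "twist": [0, 0, 0]},
    {"linear": [0, 0.001, 0], "twist": [0, 0, 0]},
    {"linear": [0, 0.001, 0], "twist": [0, 0, 0]},
    {"linear": [0, 0, 0], "twist": [0, 0, 0]},
    {"linear": [0, 0, 0], "twist": [0, 0, 0]},
  ],
)

```text
time: 11.92
ee_pos: [0.534, 0.0563, 0.0328]
tcp_rot: [[-0.087, 0.996, 0.0], [0.996, 0.087, 0.0], [0.0, 0.0, -1.0]]
contact_force: [0.2, 0.8, -2.5]
opening: 0.132
grip_force: 39.2
```

arm_command(
  steps=[
    {"linear": [0, 0.001, 0], "twist": [0, 0, 0]},
    {"linear": [0, 0.001, 0], "twist": [0, 0, 0]},
    {"linear": [0, 0.001, 0], "twist": [0, 0, 0]},
    {"linear": [0, 0.001, 0], "twist": [0, 0, 0]},
    {"linear": [0, 0.001, 0], "twist": [0, 0, 0]},
    {"linear": [0, 0.001, 0], "twist": [0, 0, 0]},
    {"linear": [0, 0.001, 0], "twist": [0, 0, 0]},
    {"linear": [0, 0.001, 0], "twist": [0, 0, 0]},
    {"linear": [0, 0, 0], "twist": [0, 0, 0]},
    {"linear": [0, 0, 0], "twist": [0, 0, 0]},
  ],
)

```text
time: 12.75
ee_pos: [0.5419, 0.057, 0.0328]
tcp_rot: [[-0.087, 0.996, 0.0], [0.996, 0.087, 0.0], [0.0, 0.0, -1.0]]
contact_force: [1.0, -0.1, -2.4]
opening: 0.131
grip_force: 39.2
```

arm_command(
  steps=[
    {"linear": [0, 0.001, 0], "twist": [0, 0, 0]},
    {"linear": [0, 0.001, 0], "twist": [0, 0, 0]},
    {"linear": [0, 0.001, 0], "twist": [0, 0, 0]},
    {"linear": [0, 0, 0], "twist": [0, 0, 0]},
    {"linear": [0, 0, 0], "twist": [0, 0, 0]},
    {"linear": [0, 0, 0], "twist": [0, 0, 0]},
    {"linear": [0, 0, 0], "twist": [0, 0, 0]},
    {"linear": [0, 0, 0], "twist": [0, 0, 0]},
    {"linear": [0, 0, 0], "twist": [0, 0, 0]},
    {"linear": [0, 0, 0], "twist": [0, 0, 0]},
  ],
)

```text
time: 13.58
ee_pos: [0.5448, 0.0572, 0.0328]
tcp_rot: [[-0.087, 0.996, -0.0], [0.996, 0.087, -0.0], [-0.0, -0.0, -1.0]]
contact_force: [0.0, -0.8, -2.3]
opening: 0.138
grip_force: 39.2
```

arm_command(
  steps=[
    {"linear": [0, 0.001, 0], "twist": [0, 0, 0]},
    {"linear": [0, 0.001, 0], "twist": [0, 0, 0]},
    {"linear": [0, 0.001, 0], "twist": [0, 0, 0]},
    {"linear": [0, 0.001, 0], "twist": [0, 0, 0]},
    {"linear": [0, 0.001, 0], "twist": [0, 0, 0]},
    {"linear": [0, 0.001, 0], "twist": [0, 0, 0]},
    {"linear": [0, 0, 0], "twist": [0, 0, 0]},
    {"linear": [0, 0, 0], "twist": [0, 0, 0]},
    {"linear": [0, 0, 0], "twist": [0, 0, 0]},
    {"linear": [0, 0, 0], "twist": [0, 0, 0]},
  ],
)

```text
time: 14.42
ee_pos: [0.5507, 0.0577, 0.0328]
tcp_rot: [[-0.087, 0.996, -0.0], [0.996, 0.087, -0.0], [-0.0, -0.0, -1.0]]
contact_force: [0.9, 0.0, -2.3]
opening: 0.133
grip_force: 39.2
```

arm_command(
  steps=[
    {"linear": [0, 0.001, 0], "twist": [0, 0, 0]},
    {"linear": [0, 0.001, 0], "twist": [0, 0, 0]},
    {"linear": [0, 0.001, 0], "twist": [0, 0, 0]},
    {"linear": [0, 0, 0], "twist": [0, 0, 0]},
    {"linear": [0, 0, 0], "twist": [0, 0, 0]},
    {"linear": [0, 0, 0], "twist": [0, 0, 0]},
    {"linear": [0, 0, 0], "twist": [0, 0, 0]},
    {"linear": [0, 0, 0], "twist": [0, 0, 0]},
    {"linear": [0, 0, 0], "twist": [0, 0, 0]},
    {"linear": [0, 0, 0], "twist": [0, 0, 0]},
  ],
)

```text
time: 15.25
ee_pos: [0.5537, 0.058, 0.0328]
tcp_rot: [[-0.087, 0.996, -0.0], [0.996, 0.087, -0.0], [-0.0, -0.0, -1.0]]
contact_force: [0.4, -1.1, -2.7]
opening: 0.133
grip_force: 39.2
```

arm_command(
  steps=[
    {"linear": [0, 0.001, 0], "twist": [0, 0, 0]},
    {"linear": [0, 0.001, 0], "twist": [0, 0, 0]},
    {"linear": [0, 0.001, 0], "twist": [0, 0, 0]},
    {"linear": [0, 0, 0], "twist": [0, 0, 0]},
    {"linear": [0, 0, 0], "twist": [0, 0, 0]},
    {"linear": [0, 0, 0], "twist": [0, 0, 0]},
    {"linear": [0, 0, 0], "twist": [0, 0, 0]},
    {"linear": [0, 0, 0], "twist": [0, 0, 0]},
    {"linear": [0, 0, 0], "twist": [0, 0, 0]},
    {"linear": [0, 0, 0], "twist": [0, 0, 0]},
  ],
)

```text
time: 16.08
ee_pos: [0.5547, 0.058, 0.0324]
tcp_rot: [[-0.087, 0.996, -0.004], [0.996, 0.087, -0.001], [-0.0, -0.004, -1.0]]
contact_force: [-5.0, 0.4, 0.7]
opening: 0.137
grip_force: 39.6
```

It has met the fence with 5 N, close to where I expected. Now I'll lower it onto the bed.

arm_command(
  steps=[
    {"linear": [0, 0, 0.0005], "twist": [0, 0, 0]},
    {"linear": [0, 0, 0.0005], "twist": [0, 0, 0]},
    {"linear": [0, 0, 0.0005], "twist": [0, 0, 0]},
    {"linear": [0, 0, 0], "twist": [0, 0, 0]},
    {"linear": [0, 0, 0], "twist": [0, 0, 0]},
    {"linear": [0, 0, 0], "twist": [0, 0, 0]},
    {"linear": [0, 0, 0], "twist": [0, 0, 0]},
    {"linear": [0, 0, 0], "twist": [0, 0, 0]},
    {"linear": [0, 0, 0], "twist": [0, 0, 0]},
    {"linear": [0, 0, 0], "twist": [0, 0, 0]},
  ],
)

```text
time: 16.92
ee_pos: [0.5546, 0.058, 0.0316]
tcp_rot: [[-0.087, 0.996, -0.004], [0.996, 0.087, -0.001], [-0.001, -0.004, -1.0]]
contact_force: [-5.7, 1.2, 5.7]
opening: 0.132
grip_force: 40.4
```

```bash
python3 - <<'E'
from h import *
s=robot.get_state();print(s['ee_pos'],s['contact_force'],s['ft_torque'])
im=robot.read_camera('side')[:,:,::-1];cv2.imwrite('pics/side3.png',im)
cv2.imwrite('pics/crop3.png',cv2.resize(im[225:295,250:335],(728,600),interpolation=cv2.INTER_CUBIC))
E
```

```text
[0.5545812  0.05803844 0.0315688 ] [-5.73191989  1.18994664  5.65078525] [ 0.00633469  1.32430105 -0.10225804]
```

View pics/crop3.png

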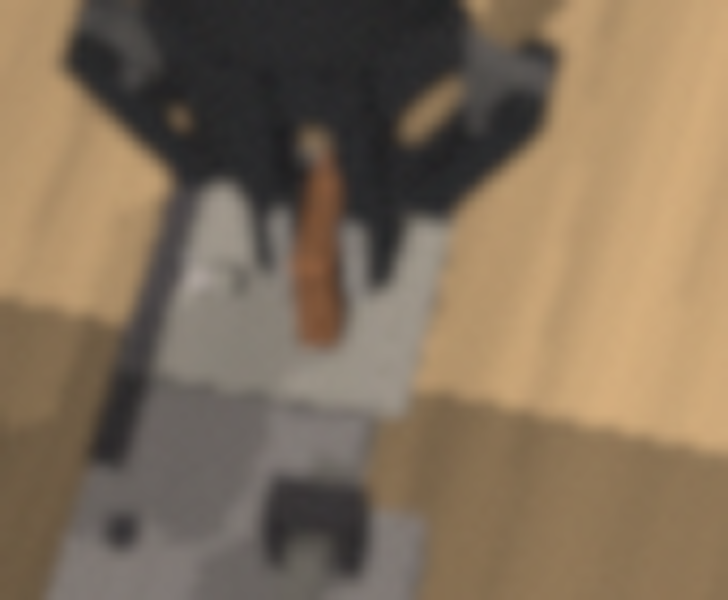

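The blade sits flush against the fence, with the pin showing in the notch at crop (210,278). Releasing now.

arm_command(
  steps=[
    {"linear": [0, 0, -0.0005], "twist": [0, 0, 0]},
    {"linear": [0, 0, 0], "twist": [0, 0, 0]},
    {"linear": [0, 0, 0], "twist": [0, 0, 0]},
    {"linear": [0, 0, 0], "twist": [0, 0, 0]},
    {"linear": [0, 0, 0], "twist": [0, 0, 0]},
    {"linear": [0, 0, 0], "twist": [0, 0, 0]},
    {"linear": [0, 0, 0], "twist": [0, 0, 0]},
    {"linear": [0, 0, 0], "twist": [0, 0, 0]},
    {"linear": [0, 0, 0], "twist": [0, 0, 0]},
    {"linear": [0, 0, 0], "twist": [0, 0, 0]},
  ],
  hand=0.4,
)

```text
time: 17.8
ee_pos: [0.5568, 0.0583, 0.0318]
tcp_rot: [[-0.087, 0.996, -0.0], [0.996, 0.087, 0.0], [0.0, -0.0, -1.0]]
contact_force: [-0.1, 0.6, -0.3]
opening: 0.4
grip_force: 0.0
```

arm_command(
  steps=[
    {"linear": [0, 0, -0.005], "twist": [0, 0, 0]},
    {"linear": [0, 0, -0.01], "twist": [0, 0, 0]},
    {"linear": [0, 0, -0.015], "twist": [0, 0, 0]},
    {"linear": [0, 0, -0.015], "twist": [0, 0, 0]},
    {"linear": [0, 0, -0.015], "twist": [0, 0, 0]},
    {"linear": [0, 0, -0.015], "twist": [0, 0, 0]},
    {"linear": [0, 0, -0.01], "twist": [0, 0, 0]},
    {"linear": [0, 0, -0.005], "twist": [0, 0, 0]},
    {"linear": [0, 0, 0], "twist": [0, 0, 0]},
    {"linear": [0, 0, 0], "twist": [0, 0, 0]},
  ],
)

```text
time: 18.63
ee_pos: [0.5567, 0.0582, 0.1219]
tcp_rot: [[-0.087, 0.996, 0.0], [0.996, 0.087, -0.0], [-0.0, 0.0, -1.0]]
contact_force: [-0.4, 0.1, -0.6]
opening: 0.403
grip_force: 0.0
```

```bash
python3 - <<'E'
from h import *
a=np.radians(5);R=np.array([[np.cos(a),-np.sin(a)],[np.sin(a),np.cos(a)]])
o=np.array([.5546,.058])-R@[-.003,-.008]   # holder origin from the felt home position
k=o+R@[-.017,.144];print('origin',o,'knob',k)
plan([*k,.1222],5,10)
im=robot.read_camera('side')[:,:,::-1];cv2.imwrite('pics/side4.png',im)
cv2.imwrite('pics/crop4.png',cv2.resize(im[222:342,240:335],(475,600),interpolation=cv2.INTER_CUBIC))
print(cast('side',np.array([[286.0,284.5]]),.066))
E
```

```text
origin [0.55689134 0.06623102] knob [0.5274056  0.20820141]
10 rows linear [ 1.52e-02 -1.61e-03 -3.00e-05] twist [ 0.001  0.    -0.002] t 18.63
[[0.5256982  0.15628333 0.066     ]]
```

View pics/crop4.png

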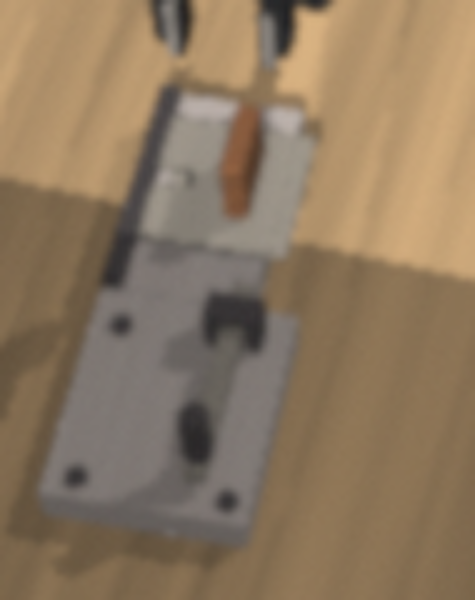

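The blade lies flat and flush, and is released. The knob is at crop (195,430), with its top around (193,412).

```bash
python3 - <<'E'
from h import *
print(cast('side',[[(193.5)/5-.5+240,(412.5)/5-.5+222]],.066),cast('top',[[103.5/7-.5+228,288.5/7-.5+185]],.055))
E
```

```text
[[0.52673845 0.20738855 0.066     ]] [[0.52799907 0.20726215 0.055     ]]
```

arm_command(
  steps=[
    {"linear": [0.0152, -0.0016, 0], "twist": [0, 0, 0]},
    {"linear": [0.0152, -0.0016, 0], "twist": [0, 0, 0]},
    {"linear": [0.0152, -0.0016, 0], "twist": [0, 0, 0]},
    {"linear": [0.0152, -0.0016, 0], "twist": [0, 0, 0]},
    {"linear": [0.0152, -0.0016, 0], "twist": [0, 0, 0]},
    {"linear": [0.0152, -0.0016, 0], "twist": [0, 0, 0]},
    {"linear": [0.0152, -0.0016, 0], "twist": [0, 0, 0]},
    {"linear": [0.0152, -0.0016, 0], "twist": [0, 0, 0]},
    {"linear": [0.0152, -0.0016, 0], "twist": [0, 0, 0]},
    {"linear": [0.0152, -0.0016, 0], "twist": [0, 0, 0]},
  ],
  hand=0.6,
)

```text
time: 19.52
ee_pos: [0.5267, 0.2088, 0.1206]
tcp_rot: [[-0.087, 0.996, -0.002], [0.996, 0.087, -0.001], [-0.001, -0.002, -1.0]]
contact_force: [0.6, 0.0, -0.0]
opening: 0.601
grip_force: 0.0
```

arm_command(
  steps=[
    {"linear": [0.003, 0, 0.005], "twist": [0, 0, 0]},
    {"linear": [0, 0, 0.01], "twist": [0, 0, 0]},
    {"linear": [0, 0, 0.012], "twist": [0, 0, 0]},
    {"linear": [0, 0, 0.013], "twist": [0, 0, 0]},
    {"linear": [0, 0, 0.013], "twist": [0, 0, 0]},
    {"linear": [0, 0, 0.01], "twist": [0, 0, 0]},
    {"linear": [0, 0, 0.007], "twist": [0, 0, 0]},
    {"linear": [0, 0, 0.005], "twist": [0, 0, 0]},
    {"linear": [0, 0, 0], "twist": [0, 0, 0]},
    {"linear": [0, 0, 0], "twist": [0, 0, 0]},
  ],
)

```text
time: 20.35
ee_pos: [0.5274, 0.211, 0.0466]
tcp_rot: [[-0.087, 0.996, -0.0], [0.996, 0.087, -0.0], [-0.0, -0.0, -1.0]]
contact_force: [0.3, 0.3, 0.2]
opening: 0.598
grip_force: 0.0
```

arm_command(
  steps=[
    {"linear": [0, 0, 0], "twist": [0, 0, 0]},
    {"linear": [0, 0, 0], "twist": [0, 0, 0]},
    {"linear": [0, 0, 0], "twist": [0, 0, 0]},
    {"linear": [0, 0, 0], "twist": [0, 0, 0]},
    {"linear": [0, 0, 0], "twist": [0, 0, 0]},
    {"linear": [0, 0, 0], "twist": [0, 0, 0]},
    {"linear": [0, 0, 0], "twist": [0, 0, 0]},
    {"linear": [0, 0, 0], "twist": [0, 0, 0]},
    {"linear": [0, 0, 0], "twist": [0, 0, 0]},
    {"linear": [0, 0, 0], "twist": [0, 0, 0]},
  ],
  hand=0,
  newtons=40,
)

```text
time: 21.18
ee_pos: [0.528, 0.2116, 0.0475]
tcp_rot: [[-0.087, 0.996, 0.001], [0.996, 0.087, 0.001], [0.0, 0.001, -1.0]]
contact_force: [-0.0, -0.1, 5.8]
opening: 0.145
grip_force: 39.2
```

arm_command(
  steps=[
    {"linear": [-0.003, 0, 0], "twist": [0, 0, 0]},
    {"linear": [-0.003, 0, 0], "twist": [0, 0, 0]},
    {"linear": [-0.003, 0, 0], "twist": [0, 0, 0]},
    {"linear": [-0.003, 0, 0], "twist": [0, 0, 0]},
    {"linear": [-0.003, 0, 0], "twist": [0, 0, 0]},
    {"linear": [-0.003, 0, 0], "twist": [0, 0, 0]},
    {"linear": [-0.003, 0, 0], "twist": [0, 0, 0]},
    {"linear": [-0.003, 0, 0], "twist": [0, 0, 0]},
    {"linear": [-0.003, 0, 0], "twist": [0, 0, 0]},
    {"linear": [-0.003, 0, 0], "twist": [0, 0, 0]},
  ],
)

```text
time: 22.02
ee_pos: [0.5304, 0.1832, 0.0475]
tcp_rot: [[-0.088, 0.996, 0.001], [0.996, 0.088, 0.002], [0.002, 0.002, -1.0]]
contact_force: [-1.2, 2.3, 6.1]
opening: 0.143
grip_force: 39.2
```

arm_command(
  steps=[
    {"linear": [-0.003, 0, 0], "twist": [0, 0, 0]},
    {"linear": [-0.003, 0, 0], "twist": [0, 0, 0]},
    {"linear": [-0.003, 0, 0], "twist": [0, 0, 0]},
    {"linear": [-0.003, 0, 0], "twist": [0, 0, 0]},
    {"linear": [-0.003, 0, 0], "twist": [0, 0, 0]},
    {"linear": [-0.003, 0, 0], "twist": [0, 0, 0]},
    {"linear": [-0.003, 0, 0], "twist": [0, 0, 0]},
    {"linear": [-0.003, 0, 0], "twist": [0, 0, 0]},
    {"linear": [0, 0, 0], "twist": [0, 0, 0]},
    {"linear": [0, 0, 0], "twist": [0, 0, 0]},
  ],
)

```text
time: 22.85
ee_pos: [0.5324, 0.1582, 0.0474]
tcp_rot: [[-0.087, 0.996, 0.001], [0.996, 0.087, 0.001], [0.001, 0.001, -1.0]]
contact_force: [-0.2, 0.5, 6.2]
opening: 0.145
grip_force: 39.3
```

arm_command(
  steps=[
    {"linear": [-0.001, 0, 0], "twist": [0, 0, 0]},
    {"linear": [-0.001, 0, 0], "twist": [0, 0, 0]},
    {"linear": [-0.001, 0, 0], "twist": [0, 0, 0]},
    {"linear": [-0.001, 0, 0], "twist": [0, 0, 0]},
    {"linear": [-0.001, 0, 0], "twist": [0, 0, 0]},
    {"linear": [-0.001, 0, 0], "twist": [0, 0, 0]},
    {"linear": [-0.001, 0, 0], "twist": [0, 0, 0]},
    {"linear": [0, 0, 0], "twist": [0, 0, 0]},
    {"linear": [0, 0, 0], "twist": [0, 0, 0]},
    {"linear": [0, 0, 0], "twist": [0, 0, 0]},
  ],
)

```text
time: 23.68
ee_pos: [0.5326, 0.1556, 0.0475]
tcp_rot: [[-0.09, 0.996, 0.002], [0.996, 0.09, 0.006], [0.006, 0.002, -1.0]]
contact_force: [-2.5, 6.8, 5.3]
opening: 0.145
grip_force: 39.2
```

The bolt met its stop after about 56 mm. I'll release, retreat and check.

arm_command(
  steps=[
    {"linear": [0, 0, 0], "twist": [0, 0, 0]},
    {"linear": [0, 0, 0], "twist": [0, 0, 0]},
    {"linear": [0, 0, 0], "twist": [0, 0, 0]},
    {"linear": [0, 0, 0], "twist": [0, 0, 0]},
    {"linear": [0, 0, 0], "twist": [0, 0, 0]},
    {"linear": [0, 0, 0], "twist": [0, 0, 0]},
    {"linear": [0, 0, 0], "twist": [0, 0, 0]},
    {"linear": [0, 0, 0], "twist": [0, 0, 0]},
    {"linear": [0, 0, 0], "twist": [0, 0, 0]},
    {"linear": [0, 0, 0], "twist": [0, 0, 0]},
  ],
  hand=0.5,
)

```text
time: 24.52
ee_pos: [0.5327, 0.1505, 0.0468]
tcp_rot: [[-0.087, 0.996, 0.0], [0.996, 0.087, 0.0], [0.0, 0.0, -1.0]]
contact_force: [0.1, 0.2, -0.4]
opening: 0.497
grip_force: 0.0
```

arm_command(
  steps=[
    {"linear": [0, 0, -0.005], "twist": [0, 0, 0]},
    {"linear": [0, 0, -0.01], "twist": [0, 0, 0]},
    {"linear": [0, 0, -0.02], "twist": [0, 0, 0]},
    {"linear": [0, 0, -0.025], "twist": [0, 0, 0]},
    {"linear": [0, 0, -0.025], "twist": [0, 0, 0]},
    {"linear": [0, 0, -0.025], "twist": [0, 0, 0]},
    {"linear": [0, 0, -0.02], "twist": [0, 0, 0]},
    {"linear": [0, 0, -0.01], "twist": [0, 0, 0]},
    {"linear": [0, 0, 0], "twist": [0, 0, 0]},
    {"linear": [0, 0, 0], "twist": [0, 0, 0]},
  ],
)

```text
time: 25.35
ee_pos: [0.5327, 0.1504, 0.1872]
tcp_rot: [[-0.087, 0.996, 0.001], [0.996, 0.087, 0.0], [0.0, 0.001, -1.0]]
contact_force: [-0.1, -0.2, -1.1]
opening: 0.499
grip_force: 0.0
```

```bash
python3 - <<'E'
from h import *
im=robot.read_camera('side')[:,:,::-1];cv2.imwrite('pics/side5.png',im)
cv2.imwrite('pics/crop5.png',cv2.resize(im[222:342,240:335],(475,600),interpolation=cv2.INTER_CUBIC))
E
```

```text
(no output)
```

View pics/crop5.png

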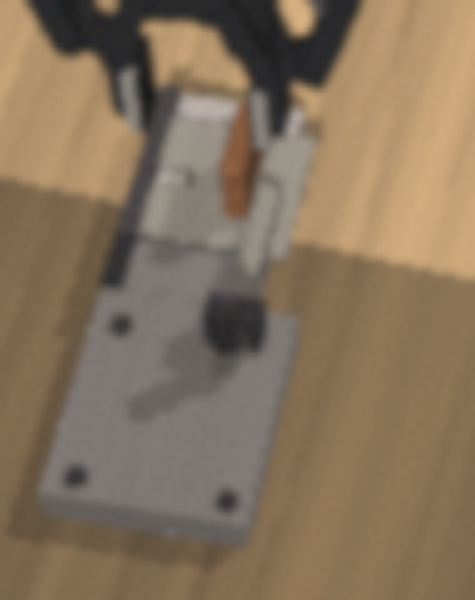

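```bash
python3 - <<'E'
from h import *
from scipy.ndimage import map_coordinates
a=np.radians(5);R=np.array([[np.cos(a),-np.sin(a)],[np.sin(a),np.cos(a)]])
o=np.array([.583,.0715])-R@[.028,0]
ys=np.arange(-20,16,2);print(ys)
for n in('side4','side5'):
    g=cv2.cvtColor(cv2.imread(f'pics/{n}.png'),cv2.COLOR_BGR2GRAY).astype(float)
    for x in(-20,-17,-14):
        q=proj('side',[[*(o+R@[x/1e3,y/1e3]),.036] for y in ys])
        print(n,x,map_coordinates(g,[q[:,1],q[:,0]],order=1).astype(int))
P=cast('side',[[(235.5)/5-.5+240,(303.5)/5-.5+222]],.066)[0,:2];print('knob top guess',(P-o)@R)
E
```

```text
[-20 -18 -16 -14 -12 -10  -8  -6  -4  -2   0   2   4   6   8  10  12  14]
side4 -20 [151 150 149 149 149 149 149 148 149 149 148 148 148 148 148 148 147 147]
side4 -17 [147 147 147 147 147 147 147 146 146 147 147 146 146 145 146 146 146 145]
side4 -14 [139 139 139 140 141 139 137 137 138 141 139 138 138 138 138 139 138 138]
side5 -20 [150 150 149 149 147 140 131 122 123 128 136 140 142 141 139 138 138 140]
side5 -17 [148 148 148 146 141 132 122 120 125 134 141 144 145 144 144 144 144 145]
side5 -14 [139 139 140 139 131 122 113 116 122 130 133 134 134 133 134 137 140 139]
knob top guess [-0.02168089  0.08339048]
```

The bolt tip is at about holder y -3 mm, which is full travel. The blade is still flush with the fence and the gripper is clear, so I'm handing it in.

```bash
python3 -c "
from station import robot
print(robot.job_done())"
```

```text
the job is handed in; nothing more can be done
None
```

I handed in the job after about 25 s of robot time: in the last picture the blade lies flat on the bed, notch over the pin and back edge against the fence, with the bolt slid across in front of the grip; the hand-in gave no verdict.

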